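Vacuum-seal the tea canisters and set them on the tray

TASK

Slide every tea canister standing on the cork mat down into a sleeve of the white vacuum dock, each one fully home. Once all of them are in, press the dock's pump pedal down to its stop, hold it there for three seconds and let it up. Then take the canisters out again and stand them all upright on the carved wooden tray, leaving the teapot, sugar tin, lantern and egg cups where they are.

Things in the scene. Friction and masses are not known exactly. Their poses are not given: they have to be found in the camera images.
- can0: One of up to four identical upright tea canisters: plain stainless cylinder 52 mm in diameter with a flush wooden lid (48 mm, top 8 mm), 130 mm tall overall, about 0.4 kg, with a heavy base, bottom edge chamfered 5 mm. Origin: centre of its underside; z is up along its axis. Starts standing on the cork mat. Only two or three of the four are there in a run (absent: None).
- can1: One of up to four identical upright tea canisters: plain stainless cylinder 52 mm in diameter with a flush wooden lid (48 mm, top 8 mm), 130 mm tall overall, about 0.4 kg, with a heavy base, bottom edge chamfered 5 mm. Origin: centre of its underside; z is up along its axis. Starts standing on the cork mat. Only two or three of the four are there in a run (absent: None).
- can2: One of up to four identical upright tea canisters: plain stainless cylinder 52 mm in diameter with a flush wooden lid (48 mm, top 8 mm), 130 mm tall overall, about 0.4 kg, with a heavy base, bottom edge chamfered 5 mm. Origin: centre of its underside; z is up along its axis. Starts standing on the cork mat. Only two or three of the four are there in a run (absent: None).
- can3: One of up to four identical upright tea canisters: plain stainless cylinder 52 mm in diameter with a flush wooden lid (48 mm, top 8 mm), 130 mm tall overall, about 0.4 kg, with a heavy base, bottom edge chamfered 5 mm. Origin: centre of its underside; z is up along its axis. Starts standing on the cork mat. Only two or three of the four are there in a run (absent: None).
- sleeve0 (a point): Floor centre of the left-hand (+y of the dock) of the three sleeves of the vacuum dock, 15 mm above the counter. Axes as the dock. A canister fully home has its origin here and its top 65 mm above the block.
- sleeve1 (a point): Floor centre of the middle of the three sleeves of the vacuum dock, 15 mm above the counter. Axes as the dock. A canister fully home has its origin here and its top 65 mm above the block.
- sleeve2 (a point): Floor centre of the right-hand (-y of the dock) of the three sleeves of the vacuum dock, 15 mm above the counter. Axes as the dock. A canister fully home has its origin here and its top 65 mm above the block.
- dock: The vacuum dock: fixed white block 84 x 250 x 80 mm with three open-topped round sleeves in a row 85 mm apart along its y. Each is 54 mm in diameter (a canister has 1 mm clearance all round), 65 mm deep, mouth 80 mm above the counter with a 3 mm chamfer. Origin: centre of its underside, z up; the pedal is on its -x (robot) side.
- pedal_pad (a point): Centre of the rubber pad (45 x 54 mm) on top of the pump pedal, where to press: 90 mm from the hinge, about 63 mm above the counter at rest, about 39 mm at the stop; it moves nearly straight down. The pedal is a steel plate 115 x 60 mm, hinged 30 mm above the counter on the dock's robot side by the middle sleeve; at rest it slopes up by 0.30 rad away from the dock.
- pedal (a joint): Angle of the pump pedal: 0 at rest (up), 0.28 rad fully down at its stop; it springs back. About 6 N on the pad starts it and about 12 N holds it at the stop.
- tray: Carved dark wooden tray with brass handles, 210 x 210 mm, fixed to the counter, rim 16 mm high and 8 mm thick. Origin: centre of its underside, z up, x and y along its sides. It and the cork mat may change sides.
- tray_in (a point): Centre of the tray's inner floor, 8 mm above the counter; the inner floor is 194 x 194 mm; axes as the tray.
- mat: Cork mat 210 x 210 mm let into the counter, flush with it (its top is at counter height), on which the canisters start. Origin: centre of its top.
- teapot: White porcelain teapot 110 mm in diameter, 104 mm tall, with spout and handle; stands beyond the mat or tray; leave alone. Origin: centre of its underside.
- sugar_tin: Squat stainless sugar tin 100 mm in diameter, 107 mm tall with a ball knob; stands beyond the dock; leave alone. Origin: centre of its underside.
- lantern: Small brass and glass lantern 90 x 90 mm, 172 mm tall; stands beyond the mat or tray; leave alone. Origin: centre of its underside.
- egg_cup0: Clay egg cup 52 mm wide, 60 mm tall; leave alone. Origin: centre of its underside.
- egg_cup1: Clay egg cup 52 mm wide, 60 mm tall; leave alone. Origin: centre of its underside.
Mind the look-alikes: they are no part of the job. What is shaped like the can0 but blue or green is not meant.

How it is judged:
On the way, in this order (a step that is already met when the one before it is completed fails the run):
1. every canister stands fully home in a sleeve of the dock (((horizontal distance between can0 and sleeve0 below 0.006 m and z of can0 in the frame of sleeve0 below 0.004 m) or (horizontal distance between can0 and sleeve1 below 0.006 m and z of can0 in the frame of sleeve1 below 0.004 m) or (horizontal distance between can0 and sleeve2 below 0.006 m and z of can0 in the frame of sleeve2 below 0.004 m)) and angle between each of can0, can1, can2, can3's own z axis and vertical below 0.08 rad and ((horizontal distance between can1 and sleeve0 below 0.006 m and z of can1 in the frame of sleeve0 below 0.004 m) or (horizontal distance between can1 and sleeve1 below 0.006 m and z of can1 in the frame of sleeve1 below 0.004 m) or (horizontal distance between can1 and sleeve2 below 0.006 m and z of can1 in the frame of sleeve2 below 0.004 m)) and ((horizontal distance between can2 and sleeve0 below 0.006 m and z of can2 in the frame of sleeve0 below 0.004 m) or (horizontal distance between can2 and sleeve1 below 0.006 m and z of can2 in the frame of sleeve1 below 0.004 m) or (horizontal distance between can2 and sleeve2 below 0.006 m and z of can2 in the frame of sleeve2 below 0.004 m)) and ((horizontal distance between can3 and sleeve0 below 0.006 m and z of can3 in the frame of sleeve0 below 0.004 m) or (horizontal distance between can3 and sleeve1 below 0.006 m and z of can3 in the frame of sleeve1 below 0.004 m) or (horizontal distance between can3 and sleeve2 below 0.006 m and z of can3 in the frame of sleeve2 below 0.004 m))), for 0.2 s.
2. with all canisters home, the pump pedal is held down at its stop for two seconds or more (all of step 1 and value of joint pedal above 0.25 rad), for 2 s.
At the end, for the whole second after the job is handed in: every canister present stands upright (within 0.08 rad) and at rest on the tray's inner floor (within 5 mm of its height, inside the rim), and the pedal is up again (below 0.05 rad) (z of can0 in the frame of tray_in between -0.004 and 0.005 m and angle between each of can0, can1, can2, can3's own z axis and vertical below 0.08 rad and linear speed of each of can0, can1, can2, can3 below 0.02 m/s and x of can0 in the frame of tray_in between -0.085 and 0.085 m and y of can0 in the frame of tray_in between -0.085 and 0.085 m and z of can1 in the frame of tray_in between -0.004 and 0.005 m and x of can1 in the frame of tray_in between -0.085 and 0.085 m and y of can1 in the frame of tray_in between -0.085 and 0.085 m and z of can2 in the frame of tray_in between -0.004 and 0.005 m and x of can2 in the frame of tray_in between -0.085 and 0.085 m and y of can2 in the frame of tray_in between -0.085 and 0.085 m and z of can3 in the frame of tray_in between -0.004 and 0.005 m and x of can3 in the frame of tray_in between -0.085 and 0.085 m and y of can3 in the frame of tray_in between -0.085 and 0.085 m and value of joint pedal below 0.05 rad); the robot touches nothing.
It fails at once if the teapot is moved more than 30 mm or tipped (distance of teapot from where it was at the start of the episode above 0.03 m or angle between teapot's own z axis and vertical above 0.3 rad).
It fails at once if the sugar tin is moved more than 30 mm or tipped (distance of sugar_tin from where it was at the start of the episode above 0.03 m or angle between sugar_tin's own z axis and vertical above 0.3 rad).
It fails at once if the lantern is moved more than 30 mm or tipped (distance of lantern from where it was at the start of the episode above 0.03 m or angle between lantern's own z axis and vertical above 0.3 rad).
It fails at once if the first egg cup is moved more than 30 mm or tipped (distance of egg_cup0 from where it was at the start of the episode above 0.03 m or angle between egg_cup0's own z axis and vertical above 0.3 rad).
It fails at once if the second egg cup is moved more than 30 mm or tipped (distance of egg_cup1 from where it was at the start of the episode above 0.03 m or angle between egg_cup1's own z axis and vertical above 0.3 rad).
Of can0, can1, can2, can3 only 2 to 3 are there at a start; the rules pass over those that are not, and their reading is None.
At some moment in a run one of can0, can1, can2, can3 may be knocked a few centimetres aside while the robot is not near it.
It also fails if it takes over 210 s, if anything falls off the work surface, if the arm or the gripper's body presses on something with over 40 N, if the wrist force passes 120 N, or if a joint passes its speed limit or range.

ROBOT

A 6-joint arm with a two-finger parallel gripper is mounted at the origin on the work surface. World frame = base frame: x ahead of the robot, y to its left, z up, the work surface at z = 0. Lengths are in m, angles in rad, forces in N, time in s.
With the tool pointing down it reaches from about 0.25 to 0.8 m from the base axis. Payload 8.5 kg.
Tool frame: the origin (TCP) lies midway between the tips of the shut fingers; the grasp point (between the pads) lies bot.pinch_z behind it (bot.pinch_z is the distance from the TCP to the grasp point, in m); z points along the fingers, y is the line along which they close (so a half turn about z gives the same grasp; the last joint's range is limited). The gripper opens to 85 mm and grips with 20 to 120 N. Pads are 22 mm wide; open, the fingers measure 114 mm over their backs; the gripper's body (76 mm by 85 mm) begins 54 mm behind the grasp point. The pads swing forward as they close: fully open they stand 13 mm farther back than shut.
Start: joints at [1.298, 0.238, -0.013, 1.319, 0, 1.571], TCP at [0.141, 0.506, 0.231] pointing down, gripper open.
Joint ranges: [-2.66, 2.66], [-1.03, 1.9], [-1.14, 1.46], [-1.82, 2.27], [-1.45, 1.34], [-3.14, 3.14]. Speed limits (rad/s): [2.22, 2.22, 2.79, 3.14, 3.14, 3.14].

INTERFACE

Orientations are given as [roll, pitch, yaw] about the fixed x, y, z axes, in that order (R = Rz(yaw) Ry(pitch) Rx(roll)).
In Python, from cell import bot gives the robot as it stands.
- The arm moves only by the tool jog_arm, never from a script. Its argument "steps" is a list of rows, each a list of 2 entries, a list of its own where there are three numbers: the shift along the world's x, y, z in units of 0.06 m (1.0 is 0.06 m), then the turn about the world's z in units of 5 degrees (1.0 is 5 degrees). A call has 1 to 10 rows; each row shifts and turns the commanded pose from where the row before left it; what a row does not reach is not made up. A row lasts 1/8 s, in which the tool goes at most 62.5 mm and 10.7 degrees, less where a joint would pass 70% of its speed; a pose out of reach is approached as far as the arm can. A call with a number of a shift or a turn outside -1 to 1 is refused whole. A call with a gripper value outside its range is refused whole. "gripper" is the finger opening in mm, from 0 to 85.4, set as the call begins (left out, the last holds). The fingers move at their own pace and stop on an object; "force" is the grip in N (left out, the last holds). Time passes only in rows, so rows that do not move let the fingers close. It gives the time, the measured TCP pose, the force, the opening and the grip force at its end, in the units of the state.
- bot.read_state(): the state, without advancing time (a new reading comes with each control period).
- bot.capture(name): name is "scene" or "side" or "wrist"; returns the picture (420x560x3 uint8, blue, green, red); there is no depth.
- bot.get_calibration(name): a dict with "intrinsics" (3x3 intrinsics, pixels), "distortion" ([k1, k2, p1, p2, k3] as OpenCV has them; the pictures are not rectified), "R" (3x3) and "t" (3): a world point X has camera coordinates R X + t; the wrist camera has in their place "tool_from_camera" (4x4, takes a point from camera to tool coordinates, whose origin is the TCP and whose axes are the flange's). Camera axes: x right, y down, z forward; pixel columns grow to the right and rows downward; lengths in m; the calibration is good to about 2 mm. A picture is of the moment at which its call begins: read the wrist's pose just before it. get_calibration takes no time and is no camera call.
- bot.job_done(): hands the job in; it is judged then, once.
The state is a dict: "time": time; "joint_positions": joint angles; "joint_velocities": joint speeds; "joint_efforts": joint torques, N m; "tcp_pos": TCP position; "ee_rot": TCP orientation; "wrist_force": force on the tool from outside, world axes, zero at the start; "torque": the same for the moment, N m; "gripper_width": finger opening in m; "gripper_force": force on a finger pad.
Only numpy, scipy, OpenCV 4.12 (cv2) and the standard library are available. Lean on these libraries where they do the work, as an engineer would, in place of code of your own. Each camera call takes 0.05 s, during which the arm holds its last target. There are 200 camera calls.

## Working session

There is one attempt and no reset: what is moved stays moved. The work goes in short steps, Python scripts to look and compute and a tool call to move; the robot and the scene stay as the last step left them, time stands still between calls to the robot, and variables do not carry over. Pictures are saved under pics/ and viewed, at most 14 in all, crops included, and the job is handed in when it is done.

Besides the shell and the picture viewer there is one more tool, called after "Emit:" by a JSON object that holds its "fn" and its "kwargs". jog_arm: Moves the arm, as the interface text tells. Its arguments: {"type":"object","properties":{"steps":{"type":"array"},"gripper":{"type":"number"},"force":{"type":"number"}},"required":["steps"]}

```bash
mkdir -p pics; ls; python3 - <<'E'
from cell import bot
import cv2,json
s=bot.read_state();print({k:s[k] for k in('time','tcp_pos','ee_rot','gripper_width')},bot.pinch_z)
for n in('scene','side','wrist'):
    cv2.imwrite(f'pics/{n}0.png',bot.capture(n)); print(n,bot.get_calibration(n))
E
```

```text
pics
{'time': 0.0, 'tcp_pos': array([0.1413388 , 0.50517633, 0.23066799]), 'ee_rot': array([-3.14012286e+00,  7.68498439e-06,  2.86876948e+00]), 'gripper_width': 0.08560122179355288} 0.0187
scene {'intrinsics': array([[488.88805209,   0.        , 276.91902304],
       [  0.        , 488.88805209, 205.32315526],
       [  0.        ,   0.        ,   1.        ]]), 'distortion': array([0.04296908, 0.        , 0.        , 0.        , 0.        ]), 'R': array([[-0.83668902,  0.54758511, -0.01010106],
       [ 0.45904362,  0.69110303, -0.5582612 ],
       [-0.29871464, -0.47172784, -0.82960376]]), 't': array([ 0.43179164, -0.2072044 ,  1.34273757])}
side {'intrinsics': array([[422.68531043,   0.        , 278.89491821],
       [  0.        , 422.68531043, 208.44054675],
       [  0.        ,   0.        ,   1.        ]]), 'distortion': array([-0.05594529,  0.        ,  0.        ,  0.        ,  0.        ]), 'R': array([[ 0.9683509 , -0.2495719 ,  0.00322617],
       [-0.17679191, -0.69497061, -0.69696518],
       [ 0.17618501,  0.6743365 , -0.71709771]]), 't': array([-0.51529553,  0.17528885,  0.97975497])}
wrist {'intrinsics': array([[311.95287901,   0.        , 277.31785423],
       [  0.        , 311.95287901, 202.80113549],
       [  0.        ,   0.        ,   1.        ]]), 'distortion': array([-0.03792597,  0.        ,  0.        ,  0.        ,  0.        ]), 'tool_from_camera': array([[-1.33313746e-03, -9.60243126e-01, -2.79161891e-01,
         7.14337235e-02],
       [ 9.99998851e-01, -1.48144585e-03,  3.20288219e-04,
        -5.12938799e-04],
       [-7.21117784e-04, -2.79161143e-01,  9.60243998e-01,
        -1.42055026e-01],
       [ 0.00000000e+00,  0.00000000e+00,  0.00000000e+00,
         1.00000000e+00]])}
```

View pics/scene0.png

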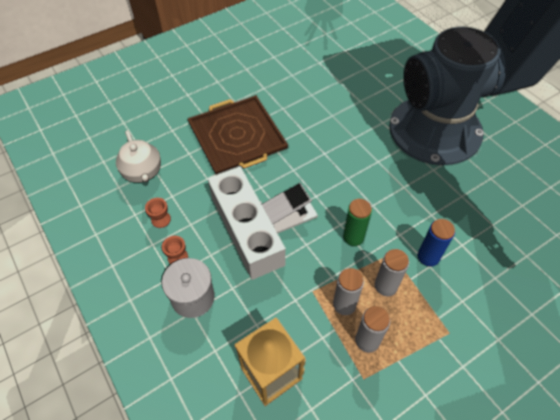

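View pics/side0.png

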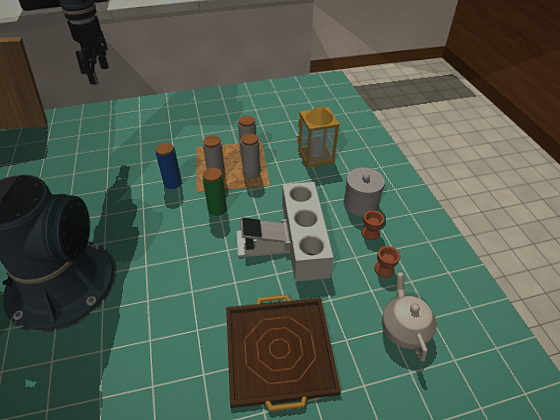

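Scene view: three plain canisters stand on the mat, with lids at about (350,278), (393,260) and (376,318). The green and blue look-alikes are off the mat at (358,208) and (441,230). Dock mouths are at (231,185), (245,212) and (260,241), and the tray is at (238,133). In the side view the lids are at about (213,143), (247,121) and (250,141), and the mouths at (301,194), (306,218) and (312,245).

```bash
cat > h.py <<'E'
import cv2,numpy as np
from cell import bot
def ray(name,px):
    c=bot.get_calibration(name)
    p=cv2.undistortPoints(np.array(px,float).reshape(-1,1,2),c['intrinsics'],c['distortion'])[:,0]
    d=np.c_[p,np.ones(len(p))]
    if name=='wrist':
        from scipy.spatial.transform import Rotation as Ro
        s=bot.read_state();Rt=Ro.from_euler('xyz',s['ee_rot']).as_matrix();T=c['tool_from_camera']
        return s['tcp_pos']+Rt@T[:3,3],d@(Rt@T[:3,:3]).T
    return -c['R'].T@c['t'],d@c['R']
def onz(name,px,z):
    o,d=ray(name,px);return (o+d*((z-o[2])/d[:,2])[:,None])[:,:2]
def lids(name,img):
    h=cv2.cvtColor(img,cv2.COLOR_BGR2HSV)
    m=cv2.inRange(h,(4,90,60),(16,255,255))
    m=cv2.morphologyEx(m,cv2.MORPH_OPEN,np.ones((3,3)))
    n,l,st,ce=cv2.connectedComponentsWithStats(m)
    return m,[(ce[i],st[i]) for i in range(1,n) if 100<st[i][4]<3000]
E
python3 - <<'E'
from h import *
out=[]
for n,r in(('scene',(190,150,200,150)),('side',(220,170,120,90))):
    im=cv2.imread(f'pics/{n}0.png');m,L=lids(n,im)
    for c,s in L: print(n,c.round(1),s,onz(n,[c],.13).round(4))
    x,y,w,h=r; out.append(cv2.resize(im[y:y+h,x:x+w],(400,300),interpolation=cv2.INTER_CUBIC))
    out.append(cv2.resize(cv2.cvtColor(m,8),(400,300)))
cv2.imwrite('pics/c1.png',np.vstack([np.hstack(out[:2]),np.hstack(out[2:])]))
E
```

```text
scene [186.1  10.4] [ 154    0   87   32 1479] [[ 0.3886 -0.676 ]]
scene [66.5 51.7] [   0   20  139   65 2224] [[ 0.7431 -0.6901]]
scene [157.6 212. ] [145 198  25  30 531] [[ 0.7646 -0.0825]]
scene [360.  207.7] [350 199  21  18 298] [[0.3988 0.1474]]
scene [442.6 228.6] [432 219  22  20 341] [[0.2898 0.282 ]]
scene [174.1 248.3] [162 236  25  27 486] [[0.775  0.0164]]
scene [396.2 259.6] [385 250  23  21 383] [[0.4168 0.2844]]
side [354.5  61.8] [332  56  54  14 338] [[0.9656 0.6186]]
side [528.5  91.8] [ 493   66   67   64 1238] [[1.4502 0.3005]]
side [ 5.7 88.5] [  0  77  15  24 225] [[-0.2063  0.7427]]
side [514.3 101.6] [496  86  39  34 168] [[1.3635 0.2587]]
side [246.1 120.4] [239 116  15  10 125] [[0.5252 0.3546]]
side [249.  138.5] [241 133  17  12 157] [[0.5158 0.2666]]
side [211.3 141. ] [204 136  16  12 153] [[0.4137 0.281 ]]
side [164.  148.4] [156 143  17  12 162] [[0.2862 0.2804]]
side [240.8 168.1] [ 222  142   47   47 1193] [[0.4706 0.1493]]
side [204.7 170.3] [197 147  24  45 522] [[0.3805 0.1635]]
side [372.2 224.1] [362 210  22  30 452] [[ 0.7178 -0.1108]]
side [386.8 260.8] [375 246  25  31 543] [[ 0.7064 -0.2132]]
```

View pics/c1.png

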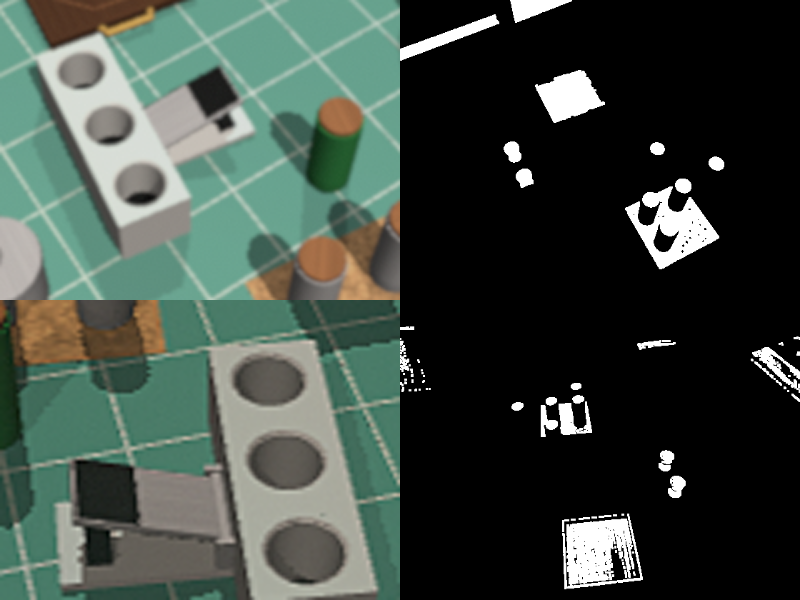

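Zoomed view: the mouths come out at scene (230.5,185), (245,212.5), (260.5,242) and side (300.5,194), (305.9,218), (311.6,245.6). The lids merge with the mat in the scene mask, but the side mask separates them.

```bash
python3 - <<'E'
from h import *
a=onz('scene',[(230.5,185),(245,212.5),(260.5,242)],.08)
b=onz('side',[(311.6,245.6),(305.9,218),(300.5,194)],.08)
print(a.round(4),b.round(4))
for p in(a,b):
    d=p[2]-p[0];print(np.linalg.norm(d),np.degrees(np.arctan2(-d[0],d[1])))
print(onz('side',[(227,306),(320,300),(339,392),(233,405)],.016).round(3))
print(onz('scene',[(189,128),(257,97),(287,146),(217,172)],.016).round(3))
print('pad',onz('scene',[(190+215/2,150+90/2)],.063),onz('side',[(220+105/3.33,170+190/3.33)],.063))
E
```

```text
[[ 0.5844 -0.0926]
 [ 0.5959 -0.008 ]
 [ 0.6073  0.076 ]] [[ 0.5834 -0.0978]
 [ 0.5958 -0.0127]
 [ 0.6069  0.0706]]
0.17013945817901838 -7.737430606834075
0.17002750603105934 -7.962150691826027
[[ 0.372 -0.166]
 [ 0.574 -0.202]
 [ 0.546 -0.404]
 [ 0.347 -0.377]]
[[ 0.563 -0.365]
 [ 0.346 -0.364]
 [ 0.376 -0.164]
 [ 0.573 -0.191]]
pad [[0.4628841  0.00816827]] [[0.46522023 0.00599639]]
```

Emit:
{"fn": "jog_arm", "kwargs": {"steps": [[[0.3,-0.2,0.17],-1],[[0.3,-0.2,0.17],-1],[[0.3,-0.2,0.17],-1],[[0.3,-0.2,0.17],-1],[[0.3,-0.2,0.17],-1],[[0.3,-0.2,0.17],-1],[[0.3,-0.2,0.17],-1],[[0.3,-0.2,0.17],-1],[[0.3,-0.2,0.17],-1],[[0.3,-0.2,0.17],-1]], "gripper": 85, "force": 50}}

```text
time: 1.4
tcp_pos: [0.3219, 0.385, 0.3334]
ee_rot: [-3.141, 0.0, 1.993]
wrist_force: [-0.3, 0.1, 0.1]
gripper_width: 0.0854
gripper_force: 0.0
```

Emit:
{"fn": "jog_arm", "kwargs": {"steps": [[[0.4,-0.25,0],-1],[[0.4,-0.25,0],-1],[[0.4,-0.25,0],-1],[[0.4,-0.25,0],-1],[[0.4,-0.25,0],-1],[[0.4,-0.25,0],-1],[[0.1,0,0],-0.44],[[0,0,0],0],[[0,0,0],0]]}}

```text
time: 2.52
tcp_pos: [0.4708, 0.296, 0.3333]
ee_rot: [-3.141, 0.0, 1.436]
wrist_force: [-0.4, -0.5, -0.2]
gripper_width: 0.0847
gripper_force: 0.0
```

```bash
python3 - <<'E'
from h import *
s=bot.read_state();im=bot.capture('wrist');cv2.imwrite('pics/w1.png',im);print(s['tcp_pos'],s['ee_rot'])
m,L=lids('wrist',im)
for c,t in L: print(c.round(1),t,onz('wrist',[c],.13).round(4))
E
```

```text
[0.47076947 0.29597031 0.33329233] [-3.14116479e+00  1.17122231e-05  1.43592738e+00]
[229.  195.2] [ 207  175   44   39 1412] [[0.4123 0.2831]]
[320.  196.1] [ 300  177   41   39 1269] [[0.5156 0.2679]]
[125.1 209.8] [ 106  191   39   38 1176] [[0.288  0.2824]]
[235.3 298.6] [218 283  35  32 881] [[0.3957 0.1482]]
[464.9 393.4] [453 378  27  29 533] [[ 0.6969 -0.0561]]
```

View pics/w1.png

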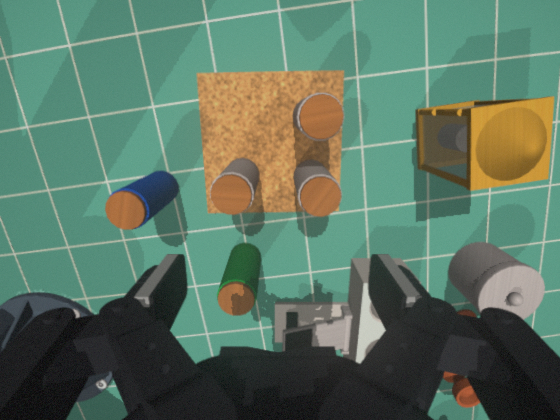

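Wrist view: three mat canisters with lids at (229,195), (320,196) and (320,116). The blue lid is at (125,210) and the green at (235,299). The dock is partly hidden behind the right finger, so I'll look at it from above next.

Emit:
{"fn": "jog_arm", "kwargs": {"steps": [[[0.35,-0.8,0],0],[[0.35,-0.8,0],0],[[0.35,-0.8,0],0],[[0.35,-0.8,0],0],[[0.35,-0.8,0],0],[[0.35,-0.8,0],0],[[0,0,0],0],[[0,0,0],0]]}}

```text
time: 3.58
tcp_pos: [0.5971, 0.0081, 0.3333]
ee_rot: [-3.141, -0.0, 1.434]
wrist_force: [-0.3, -0.3, -0.6]
gripper_width: 0.0849
gripper_force: 0.0
```

```bash
python3 - <<'E'
from h import *
s=bot.read_state();im=bot.capture('wrist');cv2.imwrite('pics/w2.png',im);print(s['tcp_pos'],s['ee_rot'])
np.save('w2pose.npy',np.r_[s['tcp_pos'],s['ee_rot']])
cv2.imwrite('pics/w2c.png',cv2.resize(im[60:360,180:420],(640,800))[:,:] [:600])
c=onz('wrist',[(229,205)],.08);print(c)
E
```

```text
[0.59710904 0.00808804 0.33331484] [-3.14117606e+00 -3.46170337e-04  1.43448960e+00]
[[ 0.52639581 -0.02942678]]
```

View pics/w2.png

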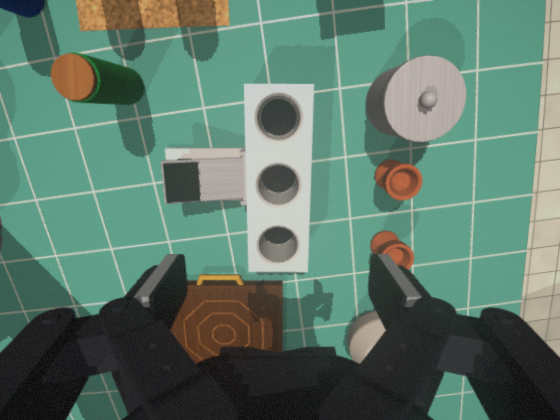

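The wrist view shows the dock with mouths at (278,116), (278,184) and (278,243), the pedal at left (182,182), and the tray below. I'll segment the white top face and fit the hole contours.

```bash
python3 - <<'E'
from h import *
im=cv2.imread('pics/w2.png');hs=cv2.cvtColor(im,cv2.COLOR_BGR2HSV)
print(hs[100,250],hs[150,280],hs[116,278],hs[184,240],hs[215,250])
for th in(150,170,185):
    m=cv2.inRange(hs,(0,0,th),(180,45,255));m[:,:235]=0;m[:,320:]=0
    cs,hi=cv2.findContours(m,cv2.RETR_CCOMP,cv2.CHAIN_APPROX_NONE)
    P=[]
    for c,h in zip(cs,hi[0]):
        if h[3]>=0 and cv2.contourArea(c)>300:
            e=cv2.fitEllipse(c);P.append(e[0]);print(th,np.round(e[0],1),np.round(e[1],1),onz('wrist',[e[0]],.08).round(4))
    big=max(cs,key=cv2.contourArea);ap=cv2.approxPolyDP(cv2.convexHull(big),5,True)[:,0];print(ap.tolist(),onz('wrist',ap,.08).mean(0))
    if len(P)==3:
        q=onz('wrist',P,.08);d=q[2]-q[0];print(np.degrees(np.arctan(-d[0]/d[1])),np.linalg.norm(d))
E
```

```text
[ 70   7 209] [ 45  10 212] [77 28 64] [ 12  19 177] [ 54   6 209]
150 [277.6 243.6] [37.  40.1] [[ 0.5827 -0.0931]]
150 [277.8 183.5] [41.3 42.6] [[ 0.5944 -0.0094]]
150 [278.1 116.1] [45. 47.] [[0.6062 0.0743]]
[[257, 0], [319, 14], [319, 223], [304, 272], [248, 271], [235, 233], [235, 26]] [0.59385854 0.02194571]
-7.997566051710282 0.16901329523374162
170 [277.4 243.6] [37.7 41.6] [[ 0.5823 -0.093 ]]
170 [277.6 183.4] [42.7 43.9] [[ 0.5941 -0.0092]]
170 [277.8 115.9] [46.9 48.2] [[0.6059 0.0746]]
[[257, 0], [318, 13], [319, 222], [307, 271], [248, 271], [235, 233], [235, 26]] [0.59435845 0.02245807]
-8.029902955751012 0.16919507027621666
185 [277.3 243.6] [38.4 43.1] [[ 0.5823 -0.0929]]
185 [277.6 183.4] [43.1 45.5] [[ 0.5941 -0.0092]]
185 [277.9 116. ] [48. 49.] [[0.606  0.0744]]
[[257, 0], [318, 14], [307, 271], [249, 271], [235, 233], [235, 26]] [0.58661743 0.03756485]
-8.067602500586343 0.16902365000344877
```

Emit:
{"fn": "jog_arm", "kwargs": {"steps": [[[-0.51,0.76,0],0],[[-0.51,0.76,0],0],[[-0.51,0.76,0],0],[[-0.51,0.76,0],0],[[-0.51,0.76,0],0],[[-0.51,0.76,0],0],[[0,0,-0.8],0],[[0,0,0],0],[[0,0,0],0]]}}

```text
time: 4.75
tcp_pos: [0.4139, 0.2815, 0.2869]
ee_rot: [3.141, -0.001, 1.435]
wrist_force: [0.7, -0.5, 1.3]
gripper_width: 0.0848
gripper_force: 0.0
```

```bash
cat > look.py <<'E'
from h import *
s=bot.read_state();im=bot.capture('wrist');print(s['tcp_pos'].round(4),s['ee_rot'].round(4),s['time'])
hs=cv2.cvtColor(im,cv2.COLOR_BGR2HSV)
cv2.imwrite('pics/last.png',im)
m,L=lids('wrist',im)
for c,t in L: print(c.round(1),t,onz('wrist',[c],.13).round(4))
E
python3 look.py
```

```text
[0.4139 0.2815 0.2869] [ 3.1406e+00 -1.0000e-03  1.4348e+00] 4.75
[386.8  92.8] [ 362   66   51   54 2155] [[0.5255 0.3556]]
[380.9 186.8] [ 358  164   47   46 1710] [[0.5156 0.2679]]
[153.4 203.4] [ 131  182   46   44 1611] [[0.2883 0.2822]]
[278.4 305.1] [ 259  287   40   37 1185] [[0.3968 0.1485]]
[546.3 339.5] [536 331  19  19 144] [[0.7076 0.0523]]
```

Emit:
{"fn": "jog_arm", "kwargs": {"steps": [[[-0.02,0.03,-0.6],0],[[0,0,-0.6],0],[[0,0,-0.6],0],[[0,0,-0.6],0],[[0,0,-0.5],0],[[0,0,-0.35],0],[[0,0,-0.2],0],[[0,0,0],0]]}}

```text
time: 5.8
tcp_pos: [0.4133, 0.2829, 0.0786]
ee_rot: [3.142, -0.0, 1.433]
wrist_force: [0.3, -0.1, 0.2]
gripper_width: 0.0851
gripper_force: 0.0
```

Emit:
{"fn": "jog_arm", "kwargs": {"steps": [[[0,0,0],0],[[0,0,0],0],[[0,0,0],0],[[0,0,0],0],[[0,0,0],0],[[0,0,0],0],[[0,0,0],0],[[0,0,0],0]], "gripper": 40, "force": 50}}

```text
time: 6.8
tcp_pos: [0.4135, 0.2834, 0.0794]
ee_rot: [3.14, -0.001, 1.434]
wrist_force: [1.1, -0.8, 5.6]
gripper_width: 0.0509
gripper_force: 51.0
```

Emit:
{"fn": "jog_arm", "kwargs": {"steps": [[[0,0,0.3],0],[[0,0,0.8],0],[[0,0,0.9],0],[[0,0,0.8],0],[[0.5,-0.5,0],0],[[0.5,-0.6,0],0],[[0.6,-0.6,0],0],[[0.6,-0.6,0],0],[[0.5,-0.6,0],0],[[0.5,-0.58,0],0]]}}

```text
time: 8.05
tcp_pos: [0.6052, 0.0728, 0.2461]
ee_rot: [-3.141, 0.0, 1.434]
wrist_force: [0.7, 1.2, -4.4]
gripper_width: 0.0513
gripper_force: 54.1
```

Emit:
{"fn": "jog_arm", "kwargs": {"steps": [[[0,0,-0.4],0],[[0,0,-0.4],0],[[0,0,-0.3],0],[[0,0,-0.1],0],[[0,0,0],0],[[0,0,0],0]]}}

```text
time: 8.8
tcp_pos: [0.605, 0.0743, 0.1752]
ee_rot: [3.14, -0.0, 1.434]
wrist_force: [0.2, -0.0, -4.2]
gripper_width: 0.0509
gripper_force: 55.0
```

```bash
python3 - <<'E'
from h import *
o=[]
a=bot.capture('wrist');b=bot.capture('scene');c=bot.capture('side')
cv2.imwrite('pics/w3.png',np.hstack([cv2.resize(a,(400,300)),cv2.resize(b[120:270,160:360],(400,300)),]) )
cv2.imwrite('pics/w3.png',np.vstack([cv2.imread('pics/w3.png'),np.hstack([cv2.resize(c[130:280,220:420],(400,300)),np.zeros((300,400,3),np.uint8)])]))
E
```

```text
(no output)
```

View pics/w3.png

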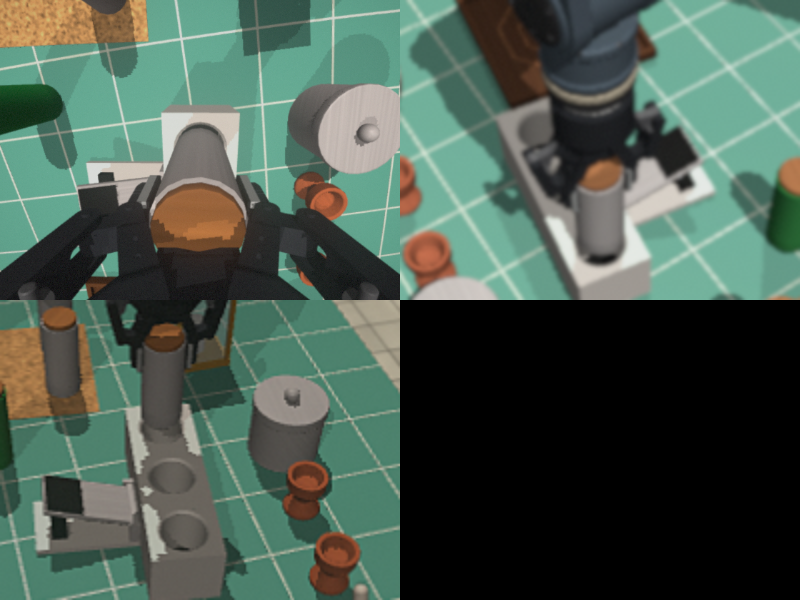

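The canister hangs upright just above the left-hand mouth and looks centred in all three views, so I'll insert it gently.

Emit:
{"fn": "jog_arm", "kwargs": {"steps": [[[0.02,0,-0.1],0],[[0,0,-0.1],0],[[0,0,-0.1],0],[[0,0,-0.1],0],[[0,0,0],0]]}}

```text
time: 9.57
tcp_pos: [0.6057, 0.0738, 0.1496]
ee_rot: [-3.141, 0.001, 1.434]
wrist_force: [0.4, -1.7, -5.7]
gripper_width: 0.051
gripper_force: 55.0
```

Emit:
{"fn": "jog_arm", "kwargs": {"steps": [[[0,0,-0.2],0],[[0,0,-0.2],0],[[0,0,-0.2],0],[[0,0,-0.15],0],[[0,0,-0.1],0],[[0,0,-0.05],0],[[0,0,0],0],[[0,0,0],0]]}}

```text
time: 10.58
tcp_pos: [0.6063, 0.0736, 0.0954]
ee_rot: [3.141, 0.001, 1.434]
wrist_force: [3.6, -5.2, -6.0]
gripper_width: 0.0513
gripper_force: 55.1
```

Emit:
{"fn": "jog_arm", "kwargs": {"steps": [[[0,0,-0.04],0],[[0,0,0],0],[[0,0,0],0]]}}

```text
time: 10.95
tcp_pos: [0.6064, 0.0736, 0.0945]
ee_rot: [3.14, 0.001, 1.434]
wrist_force: [0.5, -6.9, 7.7]
gripper_width: 0.0508
gripper_force: 55.8
```

Emit:
{"fn": "jog_arm", "kwargs": {"steps": [[[0,0,0],0],[[0,0,0],0],[[0,0,0],0],[[0,0,0],0],[[0,0,0],0],[[0,0,0],0]], "gripper": 85}}

```text
time: 11.7
tcp_pos: [0.6059, 0.0742, 0.0939]
ee_rot: [-3.141, -0.0, 1.434]
wrist_force: [-0.4, -0.5, -0.3]
gripper_width: 0.085
gripper_force: 0.0
```

Emit:
{"fn": "jog_arm", "kwargs": {"steps": [[[0,0,0.4],0],[[0,0,0.8],0],[[0,0,0.8],0],[[0,0,0.8],0],[[-0.3,0.6,0.4],0],[[-0.3,0.6,0],0],[[-0.3,0.7,0],0],[[-0.3,0.7,0],0],[[-0.3,0.65,0],0],[[0,0,0],0]]}}

```text
time: 12.95
tcp_pos: [0.5146, 0.2715, 0.2859]
ee_rot: [-3.141, -0.0, 1.438]
wrist_force: [0.0, 0.3, 0.8]
gripper_width: 0.0851
gripper_force: 0.0
```

```bash
python3 look.py
```

```text
[0.5146 0.2715 0.2859] [-3.1412e+00 -3.0000e-04  1.4377e+00] 12.95
[278.   96.5] [ 253   70   51   54 2174] [[0.5266 0.3541]]
[ 57.1 206.3] [  35  185   45   44 1574] [[0.2896 0.2811]]
[192.4 309.7] [175 290  34  37 902] [[0.4019 0.1443]]
[370.7 343. ] [362 332  21  26 246] [[0.5967 0.0723]]
[446.  384.7] [436 375  21  22 284] [[ 0.6872 -0.0052]]
[457.8 407.5] [441 393  35  27 744] [[ 0.7039 -0.0464]]
```

```bash
python3 - <<'E'
from h import *
im=cv2.imread('pics/last.png');hs=cv2.cvtColor(im,cv2.COLOR_BGR2HSV)
x=hs[75:115,260:296].reshape(-1,3);print('lid',np.percentile(x,[5,50,95],axis=0))
print('mat',[np.percentile(hs[a:b,c:d].reshape(-1,3),[5,50,95],axis=0) for a,b,c,d in[(70,110,180,220)]])
m=cv2.inRange(hs,(4,90,60),(11,255,255));m=cv2.medianBlur(m,7)
n,l,st,ce=cv2.connectedComponentsWithStats(m)
for i in range(1,n):
    if st[i][4]>400:print(ce[i].round(1),st[i],onz('wrist',[ce[i]],.13).round(4))
s=bot.capture('side');
for c,t in lids('side',s)[1]:
    p=onz('side',[c],.13)[0]
    if .2<p[0]<.6:print('side',t,p.round(4))
E
```

```text
lid [[ 13. 153. 164.]
 [ 13. 158. 174.]
 [ 14. 163. 181.]]
mat [array([[ 15., 131., 180.],
       [ 16., 138., 204.],
       [ 18., 142., 211.]])]
[454.7 401.3] [ 437  375   39   45 1003] [[ 0.6994 -0.0349]]
side [239 116  16  10 127] [0.5258 0.3546]
side [241 133  17  12 157] [0.5156 0.2662]
side [156 143  17  12 162] [0.2862 0.2804]
side [ 197  142   72   50 2170] [0.437  0.1632]
```

Emit:
{"fn": "jog_arm", "kwargs": {"steps": [[[0.02,-0.06,-0.6],0],[[0,0,-0.6],0],[[0,0,-0.6],0],[[0,0,-0.6],0],[[0,0,-0.5],0],[[0,0,-0.35],0],[[0,0,-0.19],0],[[0,0,0],0]]}}

```text
time: 14.05
tcp_pos: [0.5171, 0.2647, 0.0791]
ee_rot: [-3.141, 0.001, 1.433]
wrist_force: [0.5, 0.2, 1.0]
gripper_width: 0.0849
gripper_force: 0.0
```

Emit:
{"fn": "jog_arm", "kwargs": {"steps": [[[0,0,0],0],[[0,0,0],0],[[0,0,0],0],[[0,0,0],0],[[0,0,0],0],[[0,0,0],0],[[0,0,0],0]], "gripper": 40}}

```text
time: 14.92
tcp_pos: [0.5174, 0.2659, 0.0806]
ee_rot: [3.14, -0.001, 1.434]
wrist_force: [-1.4, -0.2, 6.3]
gripper_width: 0.0512
gripper_force: 51.4
```

Emit:
{"fn": "jog_arm", "kwargs": {"steps": [[[0,0,0.3],0],[[0,0,0.8],0],[[0,0,0.9],0],[[0,0,0.7],0],[[0.2,-0.7,0],0],[[0.2,-0.8,0],0],[[0.23,-0.8,0],0],[[0.23,-0.8,0],0],[[0.22,-0.8,0],0],[[0.2,-0.74,0],0]]}}

```text
time: 16.18
tcp_pos: [0.5939, -0.0145, 0.2413]
ee_rot: [-3.141, 0.0, 1.434]
wrist_force: [-0.8, -0.4, -4.7]
gripper_width: 0.0512
gripper_force: 54.0
```

Emit:
{"fn": "jog_arm", "kwargs": {"steps": [[[0,0,-0.4],0],[[0,0,-0.4],0],[[0,0,-0.25],0],[[0,0,-0.1],0],[[0,0,0],0],[[0,0,0],0]]}}

```text
time: 16.92
tcp_pos: [0.5943, -0.0127, 0.1733]
ee_rot: [3.14, -0.0, 1.434]
wrist_force: [0.4, -0.2, -3.0]
gripper_width: 0.0512
gripper_force: 54.1
```

Emit:
{"fn": "jog_arm", "kwargs": {"steps": [[[0,0,-0.1],0],[[0,0,-0.1],0],[[0,0,-0.1],0],[[0,0,-0.1],0],[[0,0,0],0]]}}

```text
time: 17.55
tcp_pos: [0.594, -0.0129, 0.1479]
ee_rot: [-3.141, 0.0, 1.434]
wrist_force: [2.5, -1.2, -5.7]
gripper_width: 0.0509
gripper_force: 53.9
```

Emit:
{"fn": "jog_arm", "kwargs": {"steps": [[[0,0,-0.2],0],[[0,0,-0.2],0],[[0,0,-0.2],0],[[0,0,-0.15],0],[[0,0,-0.1],0],[[0,0,-0.04],0],[[0,0,0],0],[[0,0,0],0]]}}

```text
time: 18.55
tcp_pos: [0.5941, -0.0129, 0.0955]
ee_rot: [3.141, 0.0, 1.434]
wrist_force: [2.8, -1.7, 2.5]
gripper_width: 0.0509
gripper_force: 54.4
```

Emit:
{"fn": "jog_arm", "kwargs": {"steps": [[[0,0,-0.03],0],[[0,0,0],0],[[0,0,0],0],[[0,0,0],0],[[0,0,0],0],[[0,0,0],0]], "gripper": 85}}

```text
time: 19.3
tcp_pos: [0.5938, -0.0128, 0.0933]
ee_rot: [-3.141, -0.0, 1.434]
wrist_force: [-0.1, -0.3, 0.4]
gripper_width: 0.0848
gripper_force: 0.0
```

Emit:
{"fn": "jog_arm", "kwargs": {"steps": [[[0,0,0.4],0],[[0,0,0.9],0],[[0,0,0.9],0],[[0,0,0.9],0],[[-0.1,0.6,0.1],0],[[-0.2,0.9,0],0],[[-0.2,0.9,0],0],[[-0.2,0.9,0],0],[[-0.2,0.9,0],0],[[-0.2,0.9,0],0]]}}

```text
time: 20.55
tcp_pos: [0.5272, 0.2948, 0.2854]
ee_rot: [3.141, -0.0, 1.434]
wrist_force: [0.7, 0.8, -0.0]
gripper_width: 0.0845
gripper_force: 0.0
```

Emit:
{"fn": "jog_arm", "kwargs": {"steps": [[[0,0.9,0],0],[[0,0.2,0],0],[[0,0,0],0],[[0,0,0],0],[[0,0,0],0]]}}

```text
time: 21.18
tcp_pos: [0.5282, 0.3577, 0.2857]
ee_rot: [3.141, -0.0, 1.432]
wrist_force: [0.3, -0.5, -0.0]
gripper_width: 0.0849
gripper_force: 0.0
```

```bash
sed -i 's/m=cv2.inRange(h,(4,90,60),(16,255,255))/m=cv2.inRange(h,(4,146,60),(14,255,255)) if name=="wrist" else cv2.inRange(h,(4,90,60),(16,255,255))/' h.py; python3 look.py
```

```text
[0.5282 0.3577 0.2857] [ 3.1413e+00 -2.0000e-04  1.4324e+00] 21.175
[242.  195.3] [ 220  173   46   46 1633] [[0.4919 0.3548]]
[ 71.2 282.6] [  51  264   41   38 1196] [[0.2886 0.2833]]
[460.8 396.3] [447 380  31  31 693] [[0.7185 0.0593]]
[438.3 415.9] [430 412  18   8 114] [[0.6908 0.0307]]
```

The third canister was knocked to (0.492, 0.355). I'm adapting the grasp.

Emit:
{"fn": "jog_arm", "kwargs": {"steps": [[[-0.6,-0.04,-0.3],0],[[0,0,-0.6],0],[[0,0,-0.3],0],[[0,0,0],0],[[0,0,0],0],[[0,0,0],0]]}}

```text
time: 21.98
tcp_pos: [0.4924, 0.3569, 0.2144]
ee_rot: [3.14, -0.001, 1.434]
wrist_force: [0.3, 0.2, -0.2]
gripper_width: 0.085
gripper_force: 0.0
```

```bash
python3 look.py
```

```text
[0.4924 0.3569 0.2144] [ 3.1405e+00 -1.2000e-03  1.4338e+00] 21.975
[277.5 211.8] [ 248  183   60   59 2737] [[0.4916 0.3548]]
[ 54.8 305.1] [ 33 296  48  21 523] [[0.2908 0.2977]]
```

View pics/last.png

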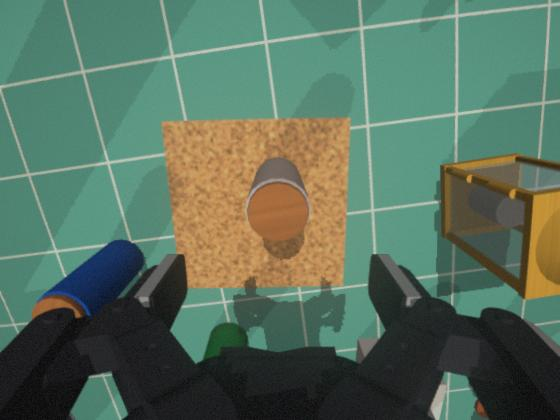

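The canister is upright with its lid at (277,212), centred between the fingers.

Emit:
{"fn": "jog_arm", "kwargs": {"steps": [[[-0.01,-0.03,-0.5],0],[[0,0,-0.6],0],[[0,0,-0.5],0],[[0,0,-0.4],0],[[0,0,-0.23],0],[[0,0,0],0]]}}

```text
time: 22.78
tcp_pos: [0.491, 0.3548, 0.0791]
ee_rot: [-3.141, 0.001, 1.434]
wrist_force: [0.1, -0.1, 0.1]
gripper_width: 0.0853
gripper_force: 0.0
```

Emit:
{"fn": "jog_arm", "kwargs": {"steps": [[[0,0,0],0],[[0,0,0],0],[[0,0,0],0],[[0,0,0],0],[[0,0,0],0],[[0,0,0],0],[[0,0,0],0]], "gripper": 40}}

```text
time: 23.65
tcp_pos: [0.4919, 0.3554, 0.0808]
ee_rot: [3.14, -0.002, 1.434]
wrist_force: [-0.4, 0.4, 6.2]
gripper_width: 0.0512
gripper_force: 51.6
```

Emit:
{"fn": "jog_arm", "kwargs": {"steps": [[[0,0,0.3],0],[[0,0,0.8],0],[[0,0,0.9],0],[[0,0,0.9],0],[[0.1,-0.6,0],0],[[0.15,-0.8,0],0],[[0.18,-0.8,0],0],[[0.18,-0.9,0],0],[[0.18,-0.9,0],0],[[0.18,-0.9,0],0]]}}

```text
time: 24.9
tcp_pos: [0.5493, 0.0592, 0.2534]
ee_rot: [-3.141, 0.0, 1.434]
wrist_force: [1.4, -0.3, -4.1]
gripper_width: 0.0509
gripper_force: 53.9
```

Emit:
{"fn": "jog_arm", "kwargs": {"steps": [[[0.18,-0.9,0],0],[[0.18,-0.9,0],0],[[0.18,-0.8,0],0],[[0,0,0],0],[[0,0,-0.4],0],[[0,0,-0.5],0],[[0,0,-0.25],0],[[0,0,-0.1],0],[[0,0,0],0],[[0,0,0],0]]}}

```text
time: 26.15
tcp_pos: [0.5824, -0.095, 0.1794]
ee_rot: [3.14, 0.0, 1.434]
wrist_force: [-0.5, -0.3, -4.2]
gripper_width: 0.0508
gripper_force: 54.1
```

Emit:
{"fn": "jog_arm", "kwargs": {"steps": [[[0,0,-0.1],0],[[0,0,-0.1],0],[[0,0,-0.1],0],[[0,0,-0.1],0],[[0,0,-0.1],0],[[0,0,0],0]]}}

```text
time: 26.9
tcp_pos: [0.5824, -0.0946, 0.1479]
ee_rot: [3.141, -0.001, 1.435]
wrist_force: [4.5, 4.3, -7.0]
gripper_width: 0.0508
gripper_force: 54.1
```

Emit:
{"fn": "jog_arm", "kwargs": {"steps": [[[0,0,-0.2],0],[[0,0,-0.2],0],[[0,0,-0.2],0],[[0,0,-0.15],0],[[0,0,-0.1],0],[[0,0,-0.05],0],[[0,0,0],0],[[0,0,0],0]]}}

```text
time: 27.9
tcp_pos: [0.5827, -0.0951, 0.0957]
ee_rot: [3.139, -0.0, 1.434]
wrist_force: [1.3, 2.5, 12.8]
gripper_width: 0.0507
gripper_force: 55.5
```

Emit:
{"fn": "jog_arm", "kwargs": {"steps": [[[0,0,0],0],[[0,0,0],0],[[0,0,0],0],[[0,0,0],0],[[0,0,0],0],[[0,0,0],0]], "gripper": 85}}

```text
time: 28.65
tcp_pos: [0.5818, -0.0951, 0.0944]
ee_rot: [-3.141, 0.0, 1.434]
wrist_force: [-0.1, -0.2, -0.5]
gripper_width: 0.0851
gripper_force: 0.0
```

Emit:
{"fn": "jog_arm", "kwargs": {"steps": [[[0,0,0.4],0],[[0,0,0.9],0],[[0,0,0.9],0],[[0,0,0.9],0],[[-0.5,0.4,0],0],[[-0.5,0.45,0],0],[[-0.5,0.45,0],0],[[-0.48,0.4,0],0],[[0,0,0],0],[[0,0,0],0]]}}

```text
time: 29.9
tcp_pos: [0.4636, 0.0068, 0.2807]
ee_rot: [3.141, 0.0, 1.435]
wrist_force: [0.1, 0.0, -0.5]
gripper_width: 0.0847
gripper_force: 0.0
```

Emit:
{"fn": "jog_arm", "kwargs": {"steps": [[[0,0,-0.6],0],[[0,0,-0.7],0],[[0,0,-0.7],0],[[0,0,-0.6],0],[[0,0,-0.4],0],[[0,0,0],0],[[0,0,0],0]], "gripper": 0}}

```text
time: 30.78
tcp_pos: [0.464, 0.0066, 0.1011]
ee_rot: [3.141, -0.0, 1.434]
wrist_force: [0.2, -0.1, 1.1]
gripper_width: 0.0
gripper_force: 0.0
```

```bash
python3 - <<'E'
from h import *
b=bot.capture('scene');c=bot.capture('side')
cv2.imwrite('pics/p1.png',np.hstack([cv2.resize(b[120:280,180:340],(400,400)),cv2.resize(c[130:290,220:380],(400,400))]))
E
```

```text
(no output)
```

View pics/p1.png

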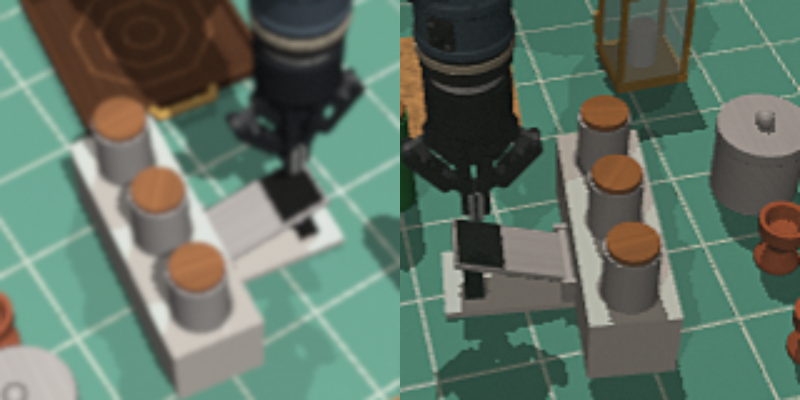

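All three canisters are seated at the same height, and the shut fingers are above the black pad.

Emit:
{"fn": "jog_arm", "kwargs": {"steps": [[[0,0,-0.3],0],[[0,0,-0.2],0],[[0,0,-0.2],0],[[0,0,-0.15],0],[[0,0,-0.1],0],[[0,0,-0.08],0],[[0,0,0],0]]}}

```text
time: 31.75
tcp_pos: [0.4615, 0.0072, 0.0388]
ee_rot: [-3.139, -0.0, 1.434]
wrist_force: [-8.3, 1.5, 10.6]
gripper_width: -0.0
gripper_force: 5.8
```

Emit:
{"fn": "jog_arm", "kwargs": {"steps": [[[0,0,-0.04],0],[[0,0,0],0],[[0,0,0],0]]}}

```text
time: 32.12
tcp_pos: [0.4616, 0.0072, 0.0381]
ee_rot: [-3.14, -0.0, 1.434]
wrist_force: [-14.7, 1.2, 38.2]
gripper_width: 0.0001
gripper_force: 18.6
```

Emit:
{"fn": "jog_arm", "kwargs": {"steps": [[[0,0,0.015],0],[[0,0,0],0],[[0,0,0],0],[[0,0,0],0]]}}

```text
time: 32.62
tcp_pos: [0.4615, 0.0072, 0.0384]
ee_rot: [-3.14, -0.0, 1.434]
wrist_force: [-11.6, 1.0, 27.4]
gripper_width: 0.0001
gripper_force: 13.5
```

Emit:
{"fn": "jog_arm", "kwargs": {"steps": [[[0,0,0],0],[[0,0,0],0],[[0,0,0],0],[[0,0,0],0],[[0,0,0],0],[[0,0,0],0],[[0,0,0],0],[[0,0,0],0],[[0,0,0],0],[[0,0,0],0]]}}

```text
time: 33.88
tcp_pos: [0.4615, 0.0072, 0.0384]
ee_rot: [-3.14, -0.0, 1.434]
wrist_force: [-12.5, 1.7, 27.0]
gripper_width: -0.0004
gripper_force: 13.5
```

Emit:
{"fn": "jog_arm", "kwargs": {"steps": [[[0,0,0],0],[[0,0,0],0],[[0,0,0],0],[[0,0,0],0],[[0,0,0],0],[[0,0,0],0],[[0,0,0],0],[[0,0,0],0],[[0,0,0],0],[[0,0,0],0]]}}

```text
time: 35.12
tcp_pos: [0.4615, 0.0072, 0.0383]
ee_rot: [-3.14, -0.0, 1.434]
wrist_force: [-12.0, 1.7, 27.4]
gripper_width: -0.0
gripper_force: 13.5
```

Emit:
{"fn": "jog_arm", "kwargs": {"steps": [[[0,0,0],0],[[0,0,0],0],[[0,0,0],0],[[0,0,0],0],[[0,0,0],0],[[0,0,0],0],[[0,0,0],0],[[0,0,0],0]]}}

```text
time: 36.12
tcp_pos: [0.4615, 0.0072, 0.0384]
ee_rot: [-3.14, -0.0, 1.434]
wrist_force: [-12.5, 1.9, 25.9]
gripper_width: 0.0002
gripper_force: 13.5
```

Emit:
{"fn": "jog_arm", "kwargs": {"steps": [[[0,0,0.1],0],[[0,0,0.15],0],[[0,0,0.25],0],[[0,0,0.5],0],[[0,0,0.8],0],[[0,0,0.9],0],[[0,0,0.8],0],[[0,0,0.6],0],[[0,0,0],0]]}}

```text
time: 37.25
tcp_pos: [0.4645, 0.007, 0.2857]
ee_rot: [3.137, -0.001, 1.434]
wrist_force: [0.5, 0.6, -0.5]
gripper_width: -0.0001
gripper_force: 0.0
```

```bash
python3 - <<'E'
from h import *
for n in('side','scene'):
    im=bot.capture(n);cv2.imwrite(f'pics/{n}9.png',im)
    for c,t in lids(n,im)[1]:
        p=onz(n,[c],.145)[0]
        if .2<p[0]<.7 and abs(p[1])<.4:print(n,c.round(1),t[4],p.round(4))
s=cv2.imread('pics/side9.png');b=cv2.imread('pics/scene9.png')
cv2.imwrite('pics/p2.png',np.hstack([cv2.resize(s[180:420,200:440],(400,400)),cv2.resize(b[80:280,150:350],(400,400))]))
E
```

```text
side [164.1 148.5] 161 [0.2879 0.2595]
side [231.4 166.1] 2659 [0.4468 0.1449]
side [301.4 174.7] 210 [0.6067 0.0709]
side [306.3 199.2] 250 [ 0.5932 -0.0134]
side [312.8 226.9] 300 [ 0.5817 -0.0986]
side [386.8 260.9] 543 [ 0.6988 -0.2232]
side [327.6 357.2] 411 [ 0.5171 -0.3856]
side [230.  354.8] 358 [ 0.3585 -0.3406]
side [311.7 341.6] 1744 [ 0.4996 -0.3517]
side [243.1 358.6] 1497 [ 0.3786 -0.3526]
scene [262.4 124. ] 915 [ 0.4498 -0.1618]
scene [215.3 145.3] 1575 [ 0.5757 -0.1658]
scene [242.4 195.6] 301 [ 0.5965 -0.0095]
scene [360.  207.7] 298 [0.4067 0.1541]
scene [257.9 226.3] 345 [0.6098 0.0744]
scene [442.6 228.6] 342 [0.2996 0.2863]
```

View pics/p2.png

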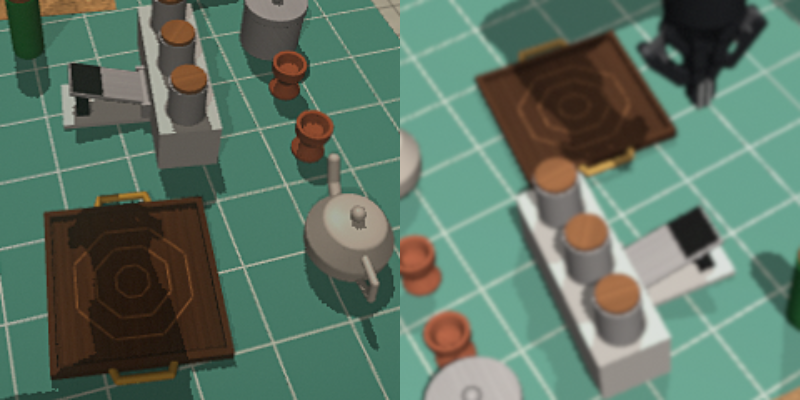

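The pedal is back up, the canisters are still home, and the tray's ring centre is at side (278.6,348.6) and scene (237.5,132).

```bash
python3 - <<'E'
from h import *
a=onz('side',[(278.6,348.6)],.008)[0];b=onz('scene',[(237.5,132)],.008)[0];print(a,b)
c=(a+b)/2+[0,0];y=np.array([.138,.990])
print(c,[ (c+k*y).round(4) for k in(-.062,0,.062)], bot.read_state()['tcp_pos'])
E
```

```text
[ 0.45777058 -0.28601821] [ 0.45692435 -0.286524  ]
[ 0.45734747 -0.2862711 ] [array([ 0.4488, -0.3477]), array([ 0.4573, -0.2863]), array([ 0.4659, -0.2249])] [0.46308611 0.00694405 0.28281874]
```

Emit:
{"fn": "jog_arm", "kwargs": {"steps": [[[0.5,-0.4,0],0],[[0.5,-0.45,0],0],[[0.5,-0.45,0],0],[[0.46,-0.4,0],0],[[0,0,0],0],[[0,0,0],0],[[0,0,0],0]], "gripper": 85}}

```text
time: 38.22
tcp_pos: [0.5799, -0.0944, 0.2831]
ee_rot: [-3.141, -0.0, 1.435]
wrist_force: [-0.1, 0.7, -0.4]
gripper_width: 0.0852
gripper_force: 0.0
```

```bash
sed -i 's/onz(.wrist.,\[c\],.13).round(4))/onz("wrist",[c],.13).round(4),"home",onz("wrist",[c],.145).round(4))/' look.py; python3 look.py
```

```text
[ 0.5799 -0.0944  0.2831] [-3.1409e+00 -1.0000e-04  1.4348e+00] 38.225
[283.2   6.5] [259   0  49  17 620] [[0.6058 0.061 ]] home [[0.6049 0.0567]]
[287.8  86.3] [281  74  16  24 135] [[ 0.6013 -0.0031]] home [[ 0.6006 -0.0042]]
[432.6 101.7] [ 411   79   44   46 1567] [[ 0.7307 -0.0335]] home [[ 0.7235 -0.0331]]
[402.2  99. ] [397  90  13  20 160] [[ 0.7029 -0.0276]] home [[ 0.6971 -0.0274]]
[402.  181.8] [392 175  24  17 214] [[ 0.7003 -0.1048]] home [[ 0.6946 -0.1007]]
[422.  201.2] [ 403  181   40   39 1055] [[ 0.7197 -0.1273]] home [[ 0.7131 -0.122 ]]
[272.2 197.8] [262 194  20  11 124] [[ 0.5729 -0.1036]] home [[ 0.5737 -0.0995]]
[195.3 281.9] [188 273  18  18 105] [[ 0.4781 -0.1847]] home [[ 0.4837 -0.1766]]
[232.6 280.1] [218 273  29  20 105] [[ 0.5182 -0.1879]] home [[ 0.5218 -0.1796]]
[209.6 319.7] [ 176  285   77   64 2592] [[ 0.4837 -0.2336]] home [[ 0.4891 -0.2229]]
```

Emit:
{"fn": "jog_arm", "kwargs": {"steps": [[[0.03,0,-0.6],0],[[0,0,-0.7],0],[[0,0,-0.7],0],[[0,0,-0.6],0],[[0,0,-0.4],0],[[0,0,-0.12],0],[[0,0,0],0]]}}

```text
time: 39.15
tcp_pos: [0.5824, -0.0948, 0.0965]
ee_rot: [3.141, -0.0, 1.435]
wrist_force: [1.0, -0.3, 0.1]
gripper_width: 0.085
gripper_force: 0.0
```

Emit:
{"fn": "jog_arm", "kwargs": {"steps": [[[0,0,0],0],[[0,0,0],0],[[0,0,0],0],[[0,0,0],0],[[0,0,0],0],[[0,0,0],0],[[0,0,0],0]], "gripper": 40}}

```text
time: 40.02
tcp_pos: [0.5831, -0.0952, 0.0973]
ee_rot: [3.14, -0.0, 1.434]
wrist_force: [0.1, -0.7, 5.4]
gripper_width: 0.0511
gripper_force: 51.6
```

Emit:
{"fn": "jog_arm", "kwargs": {"steps": [[[0,0,0.1],0],[[0,0,0.2],0],[[0,0,0.3],0],[[0,0,0.4],0],[[0,0,0.5],0],[[0,0,0.5],0],[[0,0,0.3],0],[[0,0,0],0]]}}

```text
time: 41.02
tcp_pos: [0.5828, -0.0953, 0.2357]
ee_rot: [3.139, 0.0, 1.434]
wrist_force: [-0.6, -0.5, -5.3]
gripper_width: 0.051
gripper_force: 54.1
```

Emit:
{"fn": "jog_arm", "kwargs": {"steps": [[[-0.3,-0.6,0],0],[[-0.4,-0.75,0],0],[[-0.4,-0.75,0],0],[[-0.4,-0.75,0],0],[[-0.4,-0.75,0],0],[[-0.33,-0.6,0],0],[[0,0,0],0],[[0,0,0],0]]}}

```text
time: 42.02
tcp_pos: [0.4482, -0.3467, 0.2332]
ee_rot: [-3.14, -0.001, 1.433]
wrist_force: [-0.3, 0.5, -3.3]
gripper_width: 0.0515
gripper_force: 53.9
```

Emit:
{"fn": "jog_arm", "kwargs": {"steps": [[[0,0,-0.5],0],[[0,0,-0.6],0],[[0,0,-0.5],0],[[0,0,-0.4],0],[[0,0,-0.2],0],[[0,0,-0.1],0],[[0,0,0],0],[[0,0,0],0]]}}

```text
time: 43.02
tcp_pos: [0.4491, -0.3473, 0.0968]
ee_rot: [3.14, 0.001, 1.434]
wrist_force: [-0.0, 0.4, -3.3]
gripper_width: 0.0508
gripper_force: 53.9
```

Emit:
{"fn": "jog_arm", "kwargs": {"steps": [[[0,0,-0.06],0],[[0,0,-0.04],0],[[0,0,-0.01],0],[[0,0,0],0],[[0,0,0],0]]}}

```text
time: 43.65
tcp_pos: [0.4487, -0.3472, 0.0903]
ee_rot: [3.141, 0.001, 1.434]
wrist_force: [-1.6, 1.7, 4.5]
gripper_width: 0.051
gripper_force: 54.9
```

Emit:
{"fn": "jog_arm", "kwargs": {"steps": [[[0,0,0],0],[[0,0,0],0],[[0,0,0],0],[[0,0,0],0],[[0,0,0],0],[[0,0,0],0]], "gripper": 85}}

```text
time: 44.4
tcp_pos: [0.4486, -0.3471, 0.0893]
ee_rot: [-3.141, -0.0, 1.434]
wrist_force: [-0.2, -0.7, 0.4]
gripper_width: 0.0851
gripper_force: 0.0
```

Emit:
{"fn": "jog_arm", "kwargs": {"steps": [[[0,0,0.4],0],[[0,0,0.9],0],[[0,0,0.9],0],[[0,0,0.9],0],[[0.35,0.79,0],0],[[0.35,0.8,0],0],[[0.35,0.8,0],0],[[0.35,0.8,0],0],[[0.35,0.8,0],0],[[0.35,0.8,0],0]]}}

```text
time: 45.65
tcp_pos: [0.5751, -0.058, 0.2755]
ee_rot: [3.141, 0.0, 1.434]
wrist_force: [0.2, -1.2, -0.3]
gripper_width: 0.0851
gripper_force: 0.0
```

Emit:
{"fn": "jog_arm", "kwargs": {"steps": [[[0.32,0.8,0],0],[[0,0,0],0],[[0,0,0],0],[[0,0,-0.6],0],[[0,0,-0.3],0],[[0,0,0],0],[[0,0,0],0]]}}

```text
time: 46.52
tcp_pos: [0.594, -0.0125, 0.2224]
ee_rot: [3.141, -0.0, 1.433]
wrist_force: [0.1, 0.1, 0.2]
gripper_width: 0.0851
gripper_force: 0.0
```

```bash
python3 - <<'E'
from h import *
im=bot.capture('side');
for c,t in lids('side',im)[1]:
    p=onz('side',[c],.138)[0]
    if t[4]<400 and .2<p[0]<.7 and abs(p[1])<.4:print(c.round(1),t[4],p.round(4))
cv2.imwrite('pics/p3.png',np.hstack([cv2.resize(im[120:420,180:440],(400,460)),cv2.resize(bot.capture('wrist'),(400,460))]))
E
```

```text
[164.1 148.3] 154 [0.2872 0.2698]
[301.2 174.4] 202 [0.6091 0.0798]
[306.3 199.2] 250 [ 0.5956 -0.0067]
[311.3 360.4] 206 [ 0.4902 -0.381 ]
```

View pics/p3.png

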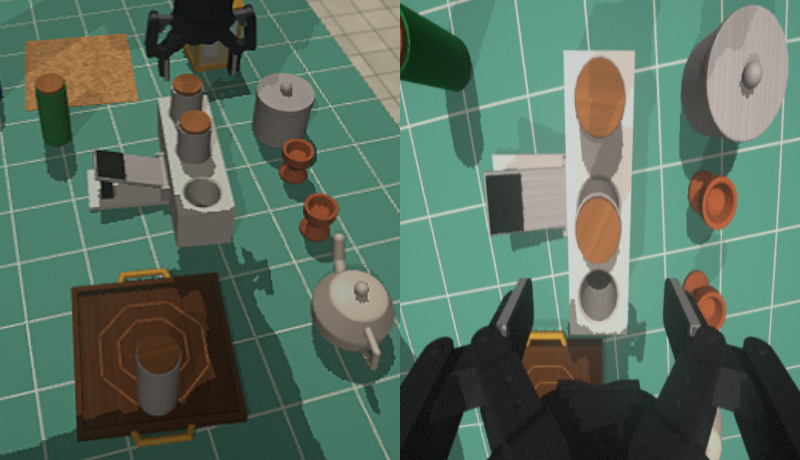

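The first canister stands upright inside the tray, and the other two are still in the dock. Next is the middle one.

Emit:
{"fn": "jog_arm", "kwargs": {"steps": [[[0,0.01,-0.5],0],[[0,0,-0.6],0],[[0,0,-0.5],0],[[0,0,-0.4],0],[[0,0,-0.1],0],[[0,0,0],0]]}}

```text
time: 47.38
tcp_pos: [0.5942, -0.0111, 0.096]
ee_rot: [3.141, -0.0, 1.434]
wrist_force: [0.1, 0.3, -0.1]
gripper_width: 0.0851
gripper_force: 0.0
```

Emit:
{"fn": "jog_arm", "kwargs": {"steps": [[[0,0,0],0],[[0,0,0],0],[[0,0,0],0],[[0,0,0],0],[[0,0,0],0],[[0,0,0],0],[[0,0,0],0]], "gripper": 40}}

```text
time: 48.25
tcp_pos: [0.5944, -0.0111, 0.0966]
ee_rot: [3.14, -0.0, 1.434]
wrist_force: [-1.5, -0.4, 4.8]
gripper_width: 0.0505
gripper_force: 51.8
```

Emit:
{"fn": "jog_arm", "kwargs": {"steps": [[[0,0,0.1],0],[[0,0,0.2],0],[[0,0,0.3],0],[[0,0,0.4],0],[[0,0,0.5],0],[[0,0,0.5],0],[[0,0,0.4],0],[[0,0,0],0],[[0,0,0],0]]}}

```text
time: 49.38
tcp_pos: [0.5932, -0.0111, 0.2384]
ee_rot: [-3.14, 0.0, 1.434]
wrist_force: [-0.2, -0.0, -4.3]
gripper_width: 0.0509
gripper_force: 54.9
```

Emit:
{"fn": "jog_arm", "kwargs": {"steps": [[[-0.3,-0.6,0],0],[[-0.4,-0.8,0],0],[[-0.4,-0.8,0],0],[[-0.4,-0.8,0],0],[[-0.4,-0.8,0],0],[[-0.37,-0.77,0],0],[[0,0,0],0],[[0,0,0],0]]}}

```text
time: 50.38
tcp_pos: [0.4571, -0.285, 0.2383]
ee_rot: [-3.14, -0.001, 1.433]
wrist_force: [0.9, 0.5, -3.8]
gripper_width: 0.0513
gripper_force: 54.5
```

Emit:
{"fn": "jog_arm", "kwargs": {"steps": [[[0,0,-0.5],0],[[0,0,-0.6],0],[[0,0,-0.5],0],[[0,0,-0.4],0],[[0,0,-0.25],0],[[0,0,-0.1],0],[[0,0,-0.04],0],[[0,0,0],0],[[0,0,0],0]]}}

```text
time: 51.5
tcp_pos: [0.458, -0.2855, 0.0966]
ee_rot: [3.141, 0.0, 1.434]
wrist_force: [0.8, 0.7, -4.2]
gripper_width: 0.0511
gripper_force: 54.6
```

Emit:
{"fn": "jog_arm", "kwargs": {"steps": [[[0,0,-0.06],0],[[0,0,-0.04],0],[[0,0,-0.02],0],[[0,0,0],0],[[0,0,0],0]]}}

```text
time: 52.12
tcp_pos: [0.4576, -0.2856, 0.0899]
ee_rot: [3.141, 0.001, 1.434]
wrist_force: [-4.2, -0.0, 8.9]
gripper_width: 0.0513
gripper_force: 56.2
```

Emit:
{"fn": "jog_arm", "kwargs": {"steps": [[[0,0,0],0],[[0,0,0],0],[[0,0,0],0],[[0,0,0],0],[[0,0,0],0],[[0,0,0],0]], "gripper": 85}}

```text
time: 52.88
tcp_pos: [0.4576, -0.2853, 0.0887]
ee_rot: [-3.141, -0.0, 1.434]
wrist_force: [-0.7, -0.2, 0.7]
gripper_width: 0.0846
gripper_force: 0.0
```

Emit:
{"fn": "jog_arm", "kwargs": {"steps": [[[0,0,0.4],0],[[0,0,0.9],0],[[0,0,0.9],0],[[0,0,0.7],0],[[0.35,0.8,0],0],[[0.35,0.85,0],0],[[0.35,0.87,0],0],[[0.35,0.87,0],0],[[0.35,0.87,0],0],[[0.35,0.87,0],0]]}}

```text
time: 54.12
tcp_pos: [0.5841, 0.0244, 0.2629]
ee_rot: [3.141, 0.0, 1.434]
wrist_force: [1.3, -1.4, 0.1]
gripper_width: 0.085
gripper_force: 0.0
```

Emit:
{"fn": "jog_arm", "kwargs": {"steps": [[[0.37,0.86,0],0],[[0,0,0],0],[[0,0,0],0],[[0,0,-0.5],0],[[0,0,-0.3],0],[[0,0,0],0],[[0,0,0],0]]}}

```text
time: 55.0
tcp_pos: [0.606, 0.0733, 0.2159]
ee_rot: [3.141, -0.0, 1.433]
wrist_force: [-0.3, -0.2, -0.0]
gripper_width: 0.0848
gripper_force: 0.0
```

```bash
python3 - <<'E'
from h import *
im=bot.capture('side')
cv2.imwrite('pics/p4.png',np.hstack([cv2.resize(im[120:420,180:440],(400,460)),cv2.resize(bot.capture('wrist'),(400,460))]))
E
```

```text
(no output)
```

View pics/p4.png

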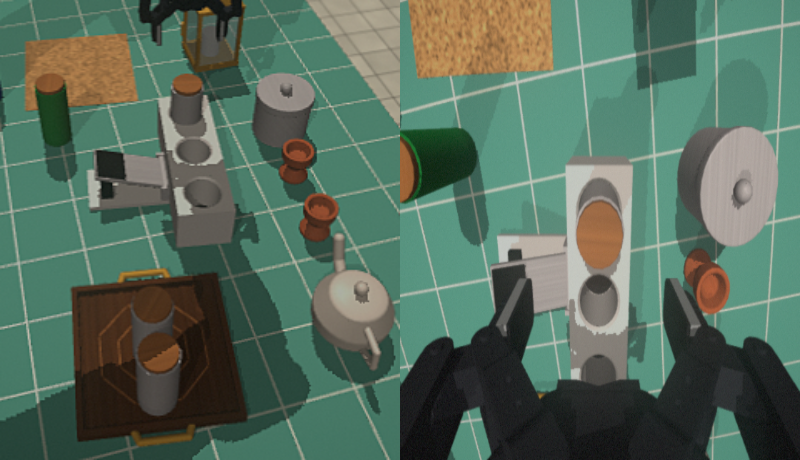

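Two canisters are upright on the tray and the last is in the left-hand sleeve, centred under the gripper. Sugar tin at right is clear.

Emit:
{"fn": "jog_arm", "kwargs": {"steps": [[[0,0,-0.5],0],[[0,0,-0.6],0],[[0,0,-0.5],0],[[0,0,-0.3],0],[[0,0,-0.1],0],[[0,0,0],0]]}}

```text
time: 55.85
tcp_pos: [0.6062, 0.0741, 0.0953]
ee_rot: [3.141, -0.0, 1.434]
wrist_force: [0.2, -0.1, 0.5]
gripper_width: 0.0847
gripper_force: 0.0
```

Emit:
{"fn": "jog_arm", "kwargs": {"steps": [[[0,0,0],0],[[0,0,0],0],[[0,0,0],0],[[0,0,0],0],[[0,0,0],0],[[0,0,0],0],[[0,0,0],0]], "gripper": 40}}

```text
time: 56.72
tcp_pos: [0.6066, 0.0742, 0.0959]
ee_rot: [3.14, -0.0, 1.434]
wrist_force: [0.4, -0.5, 6.6]
gripper_width: 0.0511
gripper_force: 51.3
```

Emit:
{"fn": "jog_arm", "kwargs": {"steps": [[[0,0,0.1],0],[[0,0,0.2],0],[[0,0,0.3],0],[[0,0,0.4],0],[[0,0,0.5],0],[[0,0,0.5],0],[[0,0,0.4],0],[[0,0,0],0],[[0,0,0],0]]}}

```text
time: 57.85
tcp_pos: [0.6052, 0.0741, 0.2378]
ee_rot: [-3.14, 0.0, 1.434]
wrist_force: [-0.8, -0.3, -5.1]
gripper_width: 0.0511
gripper_force: 54.1
```

Emit:
{"fn": "jog_arm", "kwargs": {"steps": [[[-0.3,-0.6,0],0],[[-0.4,-0.88,0],0],[[-0.4,-0.88,0],0],[[-0.4,-0.88,0],0],[[-0.4,-0.88,0],0],[[-0.42,-0.84,0],0],[[0,0,0],0],[[0,0,0],0]]}}

```text
time: 58.85
tcp_pos: [0.4661, -0.2233, 0.2378]
ee_rot: [-3.14, -0.001, 1.433]
wrist_force: [0.4, 0.4, -4.1]
gripper_width: 0.0509
gripper_force: 53.7
```

Emit:
{"fn": "jog_arm", "kwargs": {"steps": [[[0,0,-0.5],0],[[0,0,-0.6],0],[[0,0,-0.5],0],[[0,0,-0.4],0],[[0,0,-0.25],0],[[0,0,-0.1],0],[[0,0,-0.04],0],[[0,0,0],0],[[0,0,0],0]]}}

```text
time: 59.98
tcp_pos: [0.467, -0.2237, 0.096]
ee_rot: [3.141, 0.0, 1.434]
wrist_force: [-0.6, 0.5, -3.5]
gripper_width: 0.051
gripper_force: 53.9
```

Emit:
{"fn": "jog_arm", "kwargs": {"steps": [[[0,0,-0.06],0],[[0,0,-0.04],0],[[0,0,-0.02],0],[[0,0,0],0],[[0,0,0],0]]}}

```text
time: 60.6
tcp_pos: [0.4666, -0.2238, 0.0891]
ee_rot: [3.141, 0.001, 1.434]
wrist_force: [-2.9, 0.4, 7.5]
gripper_width: 0.0513
gripper_force: 55.2
```

Emit:
{"fn": "jog_arm", "kwargs": {"steps": [[[0,0,0],0],[[0,0,0],0],[[0,0,0],0],[[0,0,0],0],[[0,0,0],0],[[0,0,0],0]], "gripper": 85}}

```text
time: 61.35
tcp_pos: [0.4666, -0.2235, 0.0881]
ee_rot: [-3.141, -0.0, 1.434]
wrist_force: [0.1, -1.0, -0.8]
gripper_width: 0.0849
gripper_force: 0.0
```

Emit:
{"fn": "jog_arm", "kwargs": {"steps": [[[0,0,0.4],0],[[0,0,0.9],0],[[0,0,0.9],0],[[0,0,0.9],0],[[-0.2,0.5,0.5],0],[[-0.2,0.8,0],0],[[-0.2,0.8,0],0],[[-0.2,0.8,0],0],[[0,0,0],0],[[0,0,0],0]]}}

```text
time: 62.6
tcp_pos: [0.4189, -0.0496, 0.3043]
ee_rot: [3.141, 0.0, 1.435]
wrist_force: [0.5, 0.1, -0.1]
gripper_width: 0.0848
gripper_force: 0.0
```

```bash
python3 - <<'E'
from h import *
a=bot.capture('scene');b=bot.capture('side')
cv2.imwrite('pics/p5.png',np.hstack([cv2.resize(a[60:300,90:330],(400,400)),cv2.resize(b[120:420,180:440],(400,400))]))
E
```

```text
(no output)
```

View pics/p5.png

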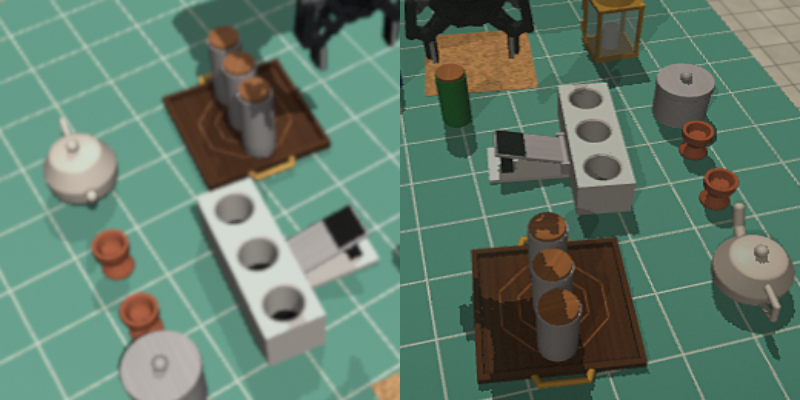

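All three canisters stand upright inside the tray. The dock is empty, the pedal is up, and nothing else has moved.

```bash
python3 -c "
from cell import bot
print(bot.job_done())"
```

```text
the job is handed in; nothing more can be done
None
```

I handed the job in at about 63 s: all three canisters were seated in the dock, the pedal was held at its stop for about 3.5 s and released, and all three now stand upright on the tray with nothing else moved; the hand-in call returned no verdict.

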